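# Find the stamped crate and push it to the dispatch line

## Robot

A 6-joint arm with a two-finger parallel gripper is mounted at the origin on the work surface. World frame = base frame: x ahead of the robot, y to its left, z up, the work surface at z = 0. Lengths are in m, angles in degrees, forces in N, time in s.
With the tool pointing down it reaches from about 0.4 to 0.825 m from the base axis. Payload 7 kg.
Tool frame: the origin (TCP) lies on the centre line of the jaws, within the pads' length; the fingertips stand r.tip_reach ahead of it and the grasp point (between the pads) is the TCP (r.tip_reach is the distance from the TCP to the fingertips, in m); z points along the fingers, y is the line along which they close (so a half turn about z gives the same grasp; the last joint's range is limited). The gripper opens to 88 mm and grips with 3 to 60 N. Pads are 19 mm wide; open, the fingers measure 130 mm over their backs; the gripper's body (78 mm by 193 mm) begins 47 mm behind the grasp point.
Start: joints at [84.231, 20.546, 0.682, 0, -70.136, -16.507], TCP at [0.256, 0.625, 0.246] pointing down, gripper open.
Joint ranges: [-176.03, 176.03], [-82.01, 121.73], [-58.28, 71.71], [-173.87, 95.51], [-174.79, -0.11], [-173.66, 173.66]. Speed limits (degrees/s): [136.94, 136.94, 172.46, 180, 180, 180].

## Interface

Orientations are given as [roll, pitch, yaw] about the fixed x, y, z axes, in that order (R = Rz(yaw) Ry(pitch) Rx(roll)).
In Python, from plant import sensors, cams, r gives the robot as it stands.
- The arm moves only by the tool drive_tool, never from a script. Its argument "rows" is a list of rows, each an object of numbers: "fingers": the gripper's target within -1 to 1 (fully open at 1, half-way at 0, shut at -1); "x", "y", "z": the shift along the tool's x, y, z in m; "spin": the turn about the tool's z in rad. A call has 1 to 10 rows; each row is the pose to reach, as a shift and turn from the pose commanded when the call began, along the tool's axes at that moment; what a row does not reach only later rows make up. A row lasts 1/8 s, in which the tool goes at most 62.5 mm and 10.7 degrees, less where a joint would pass 70% of its speed; a pose out of reach is approached as far as the arm can. A call with a gripper value outside its range is refused whole. The fingers move at their own pace and stop on an object; "newtons" is the grip in N (left out, the last holds). Time passes only in rows, so rows that repeat a pose let the fingers close. It gives the time, the measured TCP pose, the force, the opening and the grip force at its end, in the units of the state.
- sensors.get_state(): the state, without advancing time (a new reading comes with each control period).
- cams.capture(name): name is "scene" or "top" or "wrist"; returns a dict with "pixels" (480x640x3 uint8, red, green, blue), "intrinsics" (3x3 intrinsics, pixels), "eye" and "orientation" of the camera in the world; the wrist camera has in their place "T_tool_cam" (4x4, takes a point from camera to tool coordinates, whose origin is the TCP and whose axes are the flange's). Camera axes: x right, y up, looking along -z (the intrinsics and any distortion apply to the point x, -y, -z); pixel columns grow to the right and rows downward; lengths in m; the calibration is good to about 2 mm. A picture is of the moment at which its call begins: read the wrist's pose just before it. There is no depth.
- r.close_job(): hands the job in; it is judged then, once.
The state is a dict: "time_s": time; "joints": joint angles; "qd": joint speeds; "joint_torque": joint torques, N m; "tcp_pos": TCP position; "eef_rot": TCP orientation; "contact_force": force on the tool from outside, world axes, zero at the start; "moment": the same for the moment, N m; "gripper_width": finger opening in m; "gripper_force": force on a finger pad.
Only numpy, scipy, OpenCV 4.12 (cv2) and the standard library are available. Lean on these libraries where they do the work, as an engineer would, in place of code of your own. Each camera call takes 0.05 s, during which the arm holds its last target. There are 200 camera calls.

## Task

First tip both wooden crates over onto their sides to see which one has the ring stamp burnt into its underside. Then push the stamped crate, still lying on its side, until the dark dispatch line runs under about the middle of it, and leave the other crate lying on its side clear of the line. Only push with the fingers: do not pick a crate up, and do not disturb the other things on the bench.

Things in the scene. Friction and masses are not known exactly. Their poses are not given: they have to be found in the camera images.
- crate_a: one of two identical open-topped plywood crates, empty, 80 mm (own x) by 100 mm (own y) by 120 mm high (own z), walls 6 mm, about 0.2 kg; origin at the block's centre, 60 mm above the bench at the start. It starts standing, mouth up, own +x pointing away from the robot to within 20 degrees; underside (-z) a panel set in 3 mm
- crate_b: the other crate, the same in every way. Pushed some 95 mm up on its far (own +x) face, either crate topples about its near lower edge towards the robot onto its own -x face, underside then facing away from the robot; past about 40 degrees it falls by itself. Lying so, it is 80 mm high, its origin 40 mm above the bench, own z level
- stamp (a point): the stamp, a dark burnt ring 56 mm across with a cross in it, on the underside of one of the two crates (the other underside is bare); the point is the ring's centre, 58 mm below that crate's centre as it stands. Out of sight until that crate is tipped
- line: the dispatch line: a straight dark-wood strip let flush into the bench, 22 mm wide and 340 mm long, running away from the robot along world x (own x along it), between the places of the two crates; origin at its middle, on the surface. Nothing to bump into
- mallet: bystander: standing carver's mallet of turned wood, 82 mm across, 187 mm tall; origin at the centre of its foot
- mug: bystander: white mug, 80 mm across, 92 mm tall; origin at the centre of its foot
- carving: bystander: square wooden carving with a rosette, 100 x 100 x 30 mm, lying beyond the far end of the dispatch line; origin at the centre of its underside
- stone: bystander: sharpening stone in a wooden holder, 75 x 200 x 38 mm (long along own y); origin at the centre of its underside
- glue: bystander: white glue bottle, 60 mm across, 150 mm tall; origin at the centre of its foot
- gouge: bystander: carving gouge lying on the bench, 245 mm long along own x, handle to -x; origin at the bench surface under its middle
Things that resemble listed ones, but are neither listed nor needed, are in the scene too. Leave any blue or red look-alike of the crate_b alone.

How it is judged:
By the outcome, as a careful person would: the job done as asked, in the order asked, and still so for the second after the job is handed in, with the robot touching nothing.
It also fails if it takes over 72 s, if anything falls off the work surface, if the arm or the gripper's body presses on something with over 40 N, if the wrist force passes 120 N, or if a joint passes its speed limit or range.

## Working session

There is one attempt and no reset: what is moved stays moved. The work goes in short steps, Python scripts to look and compute and a tool call to move; the robot and the scene stay as the last step left them, time stands still between calls to the robot, and variables do not carry over. Pictures are saved under pics/ and viewed, at most 10 in all, crops included, and the job is handed in when it is done.

Besides the shell and the picture viewer there is one more tool, called after ">>>" in YAML: its name, and indented under it one key for each argument. drive_tool: Moves the arm, as the interface text tells. Its arguments: {"type":"object","properties":{"rows":{"type":"array"},"newtons":{"type":"number"}},"required":["rows"]}

```bash
mkdir -p pics; ls
cat > h.py <<'E'
import numpy as np, cv2
from scipy.spatial.transform import Rotation as R
from plant import sensors, cams, r
def shot(n,f):
    c=cams.capture(n); cv2.imwrite('pics/'+f,c['pixels'][:,:,::-1]); np.save('pics/'+f+'.npy',c,allow_pickle=True); return c
def rot(o):
    o=np.array(o); 
    return o if o.shape==(3,3) else R.from_euler('xyz',o,degrees=True).as_matrix()
def ray(c,uv,z):
    K=np.array(c['intrinsics']); d=np.linalg.inv(K)@[uv[0],uv[1],1]; d=rot(c['orientation'])@[d[0],-d[1],-d[2]]
    e=np.array(c['eye']); return e+d*(z-e[2])/d[2]
def load(f): return np.load('pics/'+f+'.npy',allow_pickle=True).item()
E
python3 - <<'E'
from h import *
print(sensors.get_state(), r.tip_reach)
for n in('scene','top'):
    c=shot(n,n+'0.png'); print({k:v for k,v in c.items() if k!='pixels'})
E
```

```text
pics
{'time_s': 0.0, 'joints': array([ 8.42058361e+01,  2.06133462e+01,  7.22168368e-01, -3.62989728e-02,
       -7.01361605e+01, -1.65070711e+01]), 'qd': array([-0.06800588,  0.06384119, -0.08304176, -0.0686027 , -0.02093281,
       -0.02074716]), 'joint_torque': array([ 1.28699128e+00, -5.94133437e+01,  2.69045895e+01,  7.28499725e+00,
        1.10830631e-02, -4.80742324e-05]), 'tcp_pos': array([0.25597841, 0.62487855, 0.2449961 ]), 'eef_rot': array([ 1.79964086e+02,  2.49577696e-02, -2.23135848e+01]), 'contact_force': array([0.11824255, 0.32028272, 0.28288127]), 'moment': array([-0.01723091,  0.00798412,  0.08182169]), 'gripper_force': 0.0, 'gripper_width': 0.08773694596078657} 0.019
{'intrinsics': array([[510.61085126,   0.        , 308.86966786],
       [  0.        , 510.61085126, 239.59638733],
       [  0.        ,   0.        ,   1.        ]]), 'eye': array([ 1.09108125, -0.70152934,  0.96404745]), 'orientation': array([44.5338042 ,  0.74597717, 36.34853454])}
{'intrinsics': array([[622.67676079,   0.        , 321.80102601],
       [  0.        , 622.67676079, 242.90593335],
       [  0.        ,   0.        ,   1.        ]]), 'eye': array([0.43579753, 0.02294296, 2.04840058]), 'orientation': array([  3.83780143,  -0.44799929, -90.36808904])}
```

View pics/scene0.png

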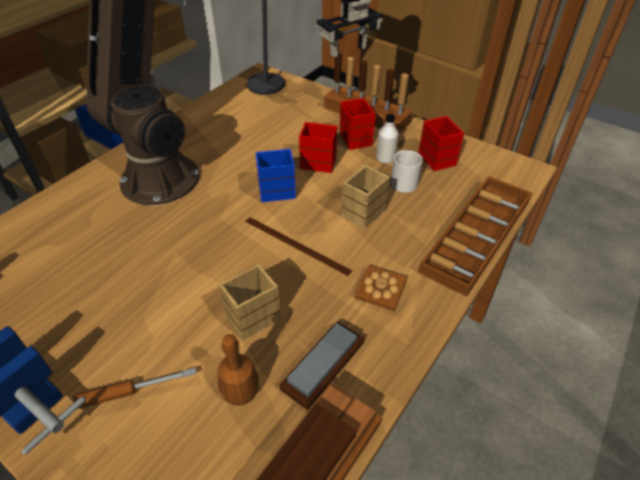

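View pics/top0.png

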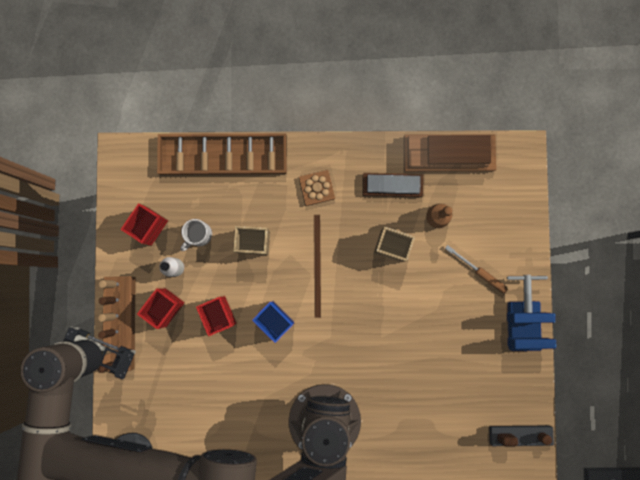

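The scene and top views show two plywood crates, at top pixels (252,240) and (395,243). The line runs from (317,215) to (317,317). Look-alikes are the red crates at (145,224), (161,308) and (216,316) and the blue one at (274,322). The plywood pair fits the description, so I'll check it in one close crop.

Run:
```python
from h import *
c=load('top0.png'); im=c['pixels'][170:330,215:435,::-1]
cv2.imwrite('pics/crop.png',cv2.resize(im,None,fx=3.6,fy=3.6,interpolation=cv2.INTER_CUBIC))
for n,uv,z in [('L',(252,240),.12),('R',(395,243),.12),('l0',(317.5,215),0),('l1',(317.5,317),0),('mug',(196,233),.09),('stone',(393,185),.038),('mallet',(440,214),.15),('carv',(317,187),.03),('blue',(274,322),.12),('glue',(172,267),.1)]: print(n,ray(c,uv,z).round(3))
```

```text
L [0.575 0.224 0.12 ]
R [ 0.563 -0.22   0.12 ]
l0 [0.666 0.02  0.   ]
l1 [0.33  0.022 0.   ]
mug [0.601 0.403 0.09 ]
stone [ 0.758 -0.227  0.038]
mallet [ 0.65  -0.356  0.15 ]
carv [0.754 0.021 0.03 ]
blue [0.322 0.156 0.12 ]
glue [0.494 0.475 0.1  ]
```

View pics/crop.png

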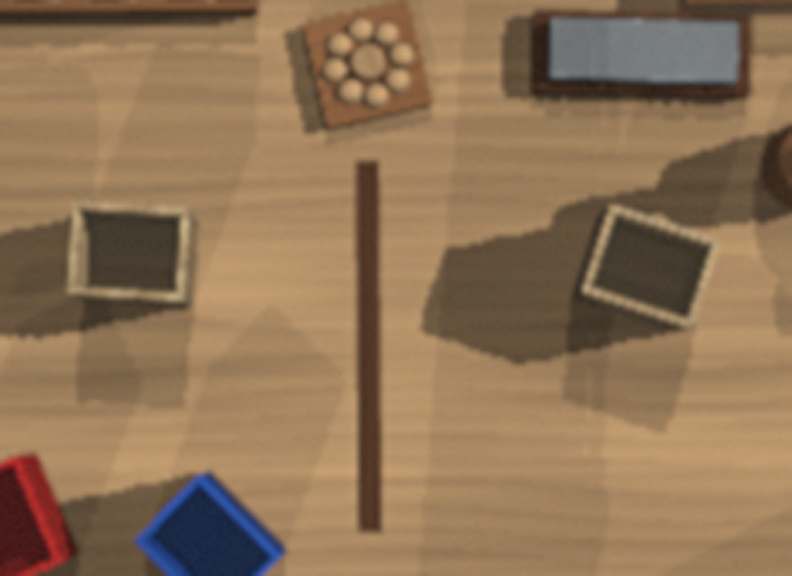

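The crop shows two bare, open plywood crates with the line between them. The left rim corners are near crop (75,205), (190,210), (185,303), (67,297). The right ones are near (612,205), (715,243), (690,325), (582,290).

```bash
cat >> h.py <<'E'
def to(x,y,z,yaw):
    s=sensors.get_state(); A=rot(s['eef_rot']); d=A.T@(np.array([x,y,z])-s['tcp_pos'])
    yw=np.degrees(np.arctan2(A[1,0],A[0,0])); print('tcp',s['tcp_pos'].round(4),'rot',s['eef_rot'].round(2),'t',s['time_s'],'shift',d.round(4),'spin',round(np.radians((yw-yaw+180)%360-180),4))
E
python3 - <<'E'
from h import *
c=load('top0.png')
for q in ([(75,205),(190,210),(185,303),(67,297)],[(612,205),(715,243),(690,325),(582,290)],[(205,475),(283,550),(138,540)]):
    p=np.array([ray(c,(u/3.6+215,v/3.6+170),.12)[:2] for u,v in q]); print(p.round(3).tolist(),p.mean(0).round(3))
    if len(p)==4:
        d=p[0]-p[1]+p[3]-p[2]; print('yaw',np.degrees(np.arctan2(-d[0],d[1])),np.linalg.norm(p[0]-p[1]),np.linalg.norm(p[1]-p[2]))
to(.645,.222,.246,-3)
E
```

```text
[[0.616, 0.274], [0.611, 0.175], [0.531, 0.179], [0.537, 0.28]] [0.574 0.227]
yaw -3.0468967017444117 0.09927117131065478 0.08043411570835243
[[0.614, -0.19], [0.58, -0.279], [0.51, -0.256], [0.54, -0.163]] [ 0.561 -0.222]
yaw -19.498610285885636 0.09470691690258216 0.07427423675548674
[[0.384, 0.162], [0.319, 0.095], [0.329, 0.219]] [0.344 0.159]
tcp [0.256  0.6249 0.245 ] rot [ 1.7997e+02  2.0000e-02 -2.2310e+01] t 0.1 shift [ 0.5128  0.225  -0.001 ] spin -0.3371
```

>>> drive_tool:
  rows:
    - {"x": 0.05, "y": 0.02, "z": 0, "spin": -0.04, "fingers": 0}
    - {"x": 0.1, "y": 0.045, "z": 0, "spin": -0.08, "fingers": 0}
    - {"x": 0.155, "y": 0.07, "z": 0, "spin": -0.12, "fingers": 0}
    - {"x": 0.21, "y": 0.095, "z": 0, "spin": -0.16, "fingers": 0}
    - {"x": 0.265, "y": 0.12, "z": 0, "spin": -0.2, "fingers": 0}
    - {"x": 0.32, "y": 0.143, "z": 0, "spin": -0.24, "fingers": 0}
    - {"x": 0.375, "y": 0.167, "z": 0, "spin": -0.28, "fingers": 0}
    - {"x": 0.43, "y": 0.19, "z": 0, "spin": -0.31, "fingers": 0}
    - {"x": 0.48, "y": 0.21, "z": 0, "spin": -0.337, "fingers": 0}
    - {"x": 0.513, "y": 0.225, "z": 0, "spin": -0.337, "fingers": 0}

```text
time_s: 1.35
tcp_pos: [0.6463, 0.2197, 0.2446]
eef_rot: [179.9, 0.1, -3.0]
contact_force: [0.4, 1.0, 1.0]
gripper_width: 0.0433
gripper_force: 0.0
```

Run:
```python
from h import *
to(.645,.222,.117,-3)
```

```text
tcp [0.6463 0.2197 0.2446] rot [ 1.7994e+02  7.0000e-02 -3.0200e+00] t 1.35 shift [-0.0012 -0.0024  0.1276] spin -0.0004
```

>>> drive_tool:
  rows:
    - {"y": -0.003, "z": 0.05, "fingers": 0}
    - {"y": -0.003, "z": 0.1, "fingers": 0}
    - {"y": -0.003, "z": 0.129, "fingers": 0}
    - {"y": -0.003, "z": 0.129, "fingers": 0}
    - {"x": -0.012, "y": -0.003, "z": 0.129, "fingers": 0}
    - {"x": -0.024, "y": -0.003, "z": 0.129, "fingers": 0}
    - {"x": -0.036, "y": -0.003, "z": 0.129, "fingers": 0}
    - {"x": -0.048, "y": -0.003, "z": 0.129, "fingers": 0}
    - {"x": -0.06, "y": -0.003, "z": 0.129, "fingers": 0}
    - {"x": -0.072, "y": -0.003, "z": 0.129, "fingers": 0}

```text
invalid input
```

>>> drive_tool:
  rows:
    - {"x": -0.012, "fingers": 0}
    - {"x": -0.024, "fingers": 0}
    - {"x": -0.036, "fingers": 0}
    - {"x": -0.036, "fingers": 0}
    - {"x": -0.036, "fingers": 0}
    - {"x": -0.01, "fingers": 0}
    - {"x": 0.03, "fingers": 0}
    - {"x": 0.03, "z": -0.06, "fingers": 0}
    - {"x": 0.03, "z": -0.12, "fingers": 0}
    - {"x": 0.03, "z": -0.13, "fingers": 0}

```text
invalid input
```

Run:
```python
from h import *
c=load('top0.png'); shot('top','top1.png'); shot('scene','s1.png')
a=cv2.imread('pics/s1.png')[100:320,140:460]; b=cv2.imread('pics/top1.png')[170:330,150:450]
a=cv2.resize(a,(800,550))
cv2.imwrite('pics/s1c.png',a)
to(.625,-.245,.246,-19)
```

```text
tcp [0.6468 0.2187 0.2442] rot [ 1.799e+02  9.000e-02 -3.170e+00] t 1.45 shift [ 0.0039  0.4642 -0.001 ] spin 0.2763
```

View pics/s1c.png

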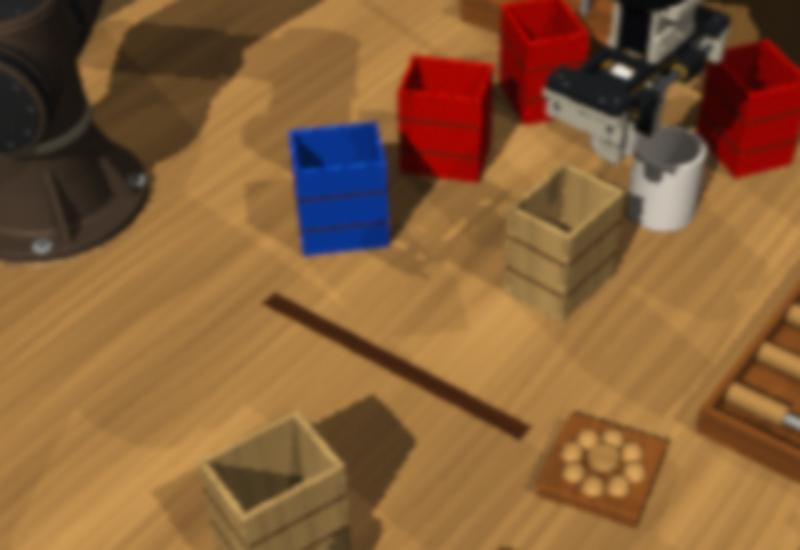

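Both calls were refused because the rows left out some keys. The picture shows both crates still standing and the gripper raised beside the left one. I'll repeat the moves with full rows.

>>> drive_tool:
  rows:
    - {"x": 0, "y": -0.003, "z": 0.05, "spin": 0, "fingers": 0}
    - {"x": 0, "y": -0.003, "z": 0.1, "spin": 0, "fingers": 0}
    - {"x": 0, "y": -0.003, "z": 0.129, "spin": 0, "fingers": 0}
    - {"x": 0, "y": -0.003, "z": 0.129, "spin": 0, "fingers": 0}
    - {"x": -0.012, "y": -0.003, "z": 0.129, "spin": 0, "fingers": 0}
    - {"x": -0.024, "y": -0.003, "z": 0.129, "spin": 0, "fingers": 0}
    - {"x": -0.036, "y": -0.003, "z": 0.129, "spin": 0, "fingers": 0}
    - {"x": -0.048, "y": -0.003, "z": 0.129, "spin": 0, "fingers": 0}
    - {"x": -0.06, "y": -0.003, "z": 0.129, "spin": 0, "fingers": 0}
    - {"x": -0.072, "y": -0.003, "z": 0.129, "spin": 0, "fingers": 0}

```text
time_s: 2.7
tcp_pos: [0.5726, 0.2286, 0.1167]
eef_rot: [-180.0, 0.0, -3.0]
contact_force: [-0.3, 0.3, 0.7]
gripper_width: 0.0439
gripper_force: 0.4
```

>>> drive_tool:
  rows:
    - {"x": -0.012, "y": 0, "z": 0, "spin": 0, "fingers": 0}
    - {"x": -0.024, "y": 0, "z": 0, "spin": 0, "fingers": 0}
    - {"x": -0.03, "y": 0, "z": 0, "spin": 0, "fingers": 0}
    - {"x": -0.03, "y": 0, "z": 0, "spin": 0, "fingers": 0}
    - {"x": -0.01, "y": 0, "z": 0, "spin": 0, "fingers": 0}
    - {"x": 0.04, "y": 0, "z": 0, "spin": 0, "fingers": 0}
    - {"x": 0.05, "y": 0, "z": -0.05, "spin": 0, "fingers": 0}
    - {"x": 0.05, "y": 0, "z": -0.11, "spin": 0, "fingers": 0}
    - {"x": 0.05, "y": 0, "z": -0.13, "spin": 0, "fingers": 0}
    - {"x": 0.05, "y": 0, "z": -0.13, "spin": 0, "fingers": 0}

```text
time_s: 3.95
tcp_pos: [0.6247, 0.2264, 0.2487]
eef_rot: [-179.9, -0.2, -3.0]
contact_force: [0.6, 0.6, -0.7]
gripper_width: 0.0442
gripper_force: 0.0
```

Run:
```python
from h import *
shot('top','top1.png'); shot('scene','s1.png')
a=cv2.imread('pics/s1.png')[110:340,170:470]
a=cv2.resize(a,(600,460)); b=cv2.imread('pics/top1.png')[190:330,220:300]; b=cv2.resize(b,(200,350))
o=np.zeros((460,800,3),np.uint8); o[:,:600]=a; o[:350,600:]=b
cv2.imwrite('pics/s1c.png',o)
to(.625,-.244,.246,-19)
```

```text
tcp [0.6233 0.2259 0.2457] rot [ 1.7999e+02  5.0000e-02 -2.9900e+00] t 4.05 shift [ 2.620e-02  4.691e-01 -2.000e-04] spin 0.2794
```

View pics/s1c.png

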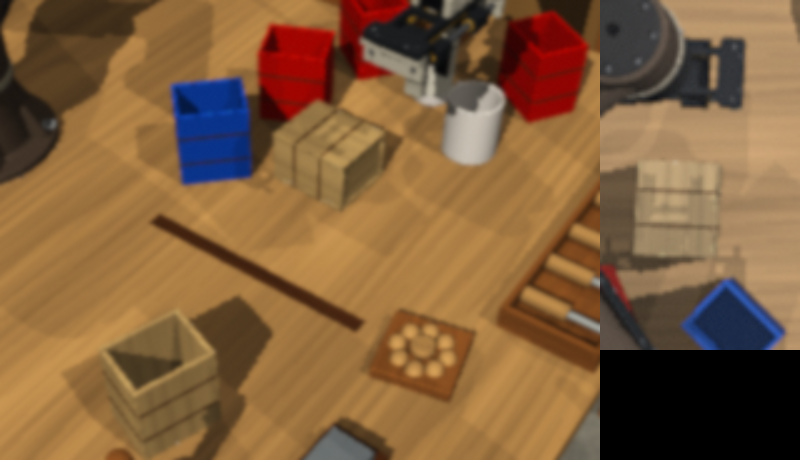

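The left crate now lies on its side at crop (330,150). Its underside (the right-hand face) shows no ring. Next is the right crate.

>>> drive_tool:
  rows:
    - {"x": 0, "y": 0.05, "z": 0, "spin": 0.03, "fingers": 0}
    - {"x": 0, "y": 0.1, "z": 0, "spin": 0.06, "fingers": 0}
    - {"x": 0.005, "y": 0.15, "z": 0, "spin": 0.1, "fingers": 0}
    - {"x": 0.01, "y": 0.205, "z": 0, "spin": 0.14, "fingers": 0}
    - {"x": 0.015, "y": 0.26, "z": 0, "spin": 0.18, "fingers": 0}
    - {"x": 0.02, "y": 0.315, "z": 0, "spin": 0.22, "fingers": 0}
    - {"x": 0.025, "y": 0.37, "z": 0, "spin": 0.26, "fingers": 0}
    - {"x": 0.03, "y": 0.42, "z": 0, "spin": 0.285, "fingers": 0}
    - {"x": 0.03, "y": 0.47, "z": 0, "spin": 0.285, "fingers": 0}
    - {"x": 0.03, "y": 0.471, "z": 0, "spin": 0.285, "fingers": 0}

```text
time_s: 5.3
tcp_pos: [0.6277, -0.2491, 0.244]
eef_rot: [179.9, 0.2, -19.5]
contact_force: [0.5, 0.7, 0.1]
gripper_width: 0.0439
gripper_force: 0.0
```

Run:
```python
from h import *
to(.631,-.246,.116,-19.3)
```

```text
tcp [ 0.6277 -0.2491  0.244 ] rot [179.94   0.21 -19.53] t 5.3 shift [ 0.0025 -0.0041  0.128 ] spin -0.004
```

>>> drive_tool:
  rows:
    - {"x": 0.004, "y": -0.004, "z": 0.05, "spin": 0, "fingers": 0}
    - {"x": 0.004, "y": -0.004, "z": 0.1, "spin": 0, "fingers": 0}
    - {"x": 0.004, "y": -0.004, "z": 0.129, "spin": 0, "fingers": 0}
    - {"x": 0.004, "y": -0.004, "z": 0.129, "spin": 0, "fingers": 0}
    - {"x": -0.012, "y": -0.004, "z": 0.129, "spin": 0, "fingers": 0}
    - {"x": -0.024, "y": -0.004, "z": 0.129, "spin": 0, "fingers": 0}
    - {"x": -0.036, "y": -0.004, "z": 0.129, "spin": 0, "fingers": 0}
    - {"x": -0.048, "y": -0.004, "z": 0.129, "spin": 0, "fingers": 0}
    - {"x": -0.06, "y": -0.004, "z": 0.129, "spin": 0, "fingers": 0}
    - {"x": -0.072, "y": -0.004, "z": 0.129, "spin": 0, "fingers": 0}

```text
time_s: 6.55
tcp_pos: [0.5615, -0.218, 0.1177]
eef_rot: [-180.0, 0.0, -19.3]
contact_force: [1.2, 0.1, 2.0]
gripper_width: 0.0439
gripper_force: 0.8
```

>>> drive_tool:
  rows:
    - {"x": -0.012, "y": 0, "z": 0, "spin": 0, "fingers": 0}
    - {"x": -0.024, "y": 0, "z": 0, "spin": 0, "fingers": 0}
    - {"x": -0.03, "y": 0, "z": 0, "spin": 0, "fingers": 0}
    - {"x": -0.03, "y": 0, "z": 0, "spin": 0, "fingers": 0}
    - {"x": -0.01, "y": 0, "z": 0, "spin": 0, "fingers": 0}
    - {"x": 0.04, "y": 0, "z": 0, "spin": 0, "fingers": 0}
    - {"x": 0.05, "y": 0, "z": -0.05, "spin": 0, "fingers": 0}
    - {"x": 0.05, "y": 0, "z": -0.11, "spin": 0, "fingers": 0}
    - {"x": 0.05, "y": 0, "z": -0.13, "spin": 0, "fingers": 0}
    - {"x": 0.05, "y": 0, "z": -0.13, "spin": 0, "fingers": 0}

```text
time_s: 7.8
tcp_pos: [0.6108, -0.2351, 0.2496]
eef_rot: [-180.0, -0.2, -19.3]
contact_force: [1.2, 0.7, -0.7]
gripper_width: 0.0437
gripper_force: 0.0
```

Run:
```python
from h import *
shot('top','top2.png'); shot('scene','s2.png')
a=cv2.resize(cv2.imread('pics/s2.png')[150:370,200:430],(460,440)); b=cv2.imread('pics/top2.png')[190:340,335:445]; b=cv2.resize(b,(330,450))
o=np.zeros((450,790,3),np.uint8); o[:440,:460]=a; o[:,460:]=b
cv2.imwrite('pics/s2c.png',o)
```

```text
(no output)
```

View pics/s2c.png

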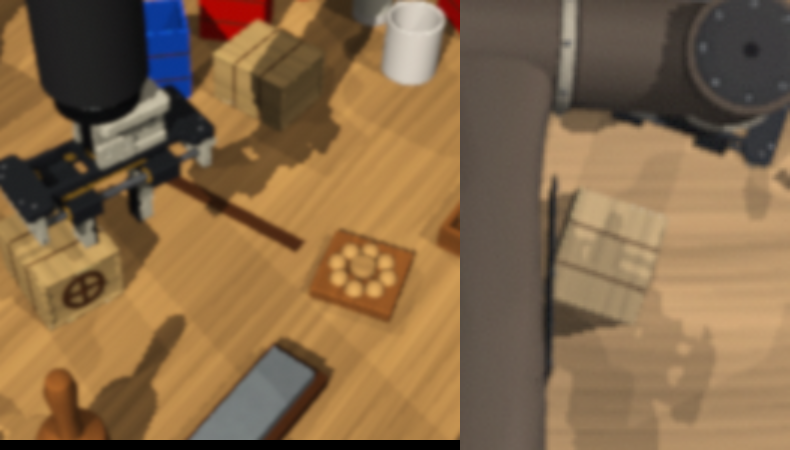

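The ring stamp is on the right crate, at crop (85,290), and the left crate's underside at (290,85) is bare. In the top crop the right crate's upper-face corners are near (580,190), (664,212), (640,322), (553,305).

Run:
```python
from h import *
c=load('top2.png')
p=np.array([ray(c,((u-460)/3+335,v/3+190),.08)[:2] for u,v in [(580,190),(664,212),(640,322),(553,305)]])
d=p[0]-p[3]+p[1]-p[2]; yaw=np.degrees(np.arctan2(d[1],d[0])); m=p.mean(0)
print(p.round(3).tolist(),m,yaw,[np.linalg.norm(p[i]-p[i-1]).round(3) for i in range(4)])
print(sensors.get_state()['joints'].round(1))
oy=np.array([-np.sin(np.radians(yaw)),np.cos(np.radians(yaw))])
q=m-oy*.10; print(q)
to(q[0],q[1],.2,yaw-90); to(q[0],q[1],.2,yaw+90)
```

```text
[[0.534, -0.162], [0.51, -0.25], [0.394, -0.223], [0.413, -0.132]] [ 0.46268693 -0.19155355] -13.531445354538256 [np.float64(0.124), np.float64(0.092), np.float64(0.119), np.float64(0.093)]
[ -4.   18.5  -2.2  -0.  -69.4  74.7]
[ 0.43928903 -0.28877771]
tcp [ 0.6094 -0.2347  0.2467] rot [-1.7999e+02  6.0000e-02 -1.9310e+01] t 7.9 shift [-0.1426  0.1073  0.0468] spin 1.47
tcp [ 0.6094 -0.2347  0.2467] rot [-1.7999e+02  6.0000e-02 -1.9310e+01] t 7.9 shift [-0.1426  0.1073  0.0468] spin -1.6716
```

>>> drive_tool:
  rows:
    - {"x": 0, "y": 0.02, "z": 0, "spin": 0.15, "fingers": 0}
    - {"x": -0.015, "y": 0.04, "z": 0, "spin": 0.32, "fingers": 0}
    - {"x": -0.03, "y": 0.06, "z": 0, "spin": 0.49, "fingers": 0}
    - {"x": -0.05, "y": 0.08, "z": 0, "spin": 0.66, "fingers": 0}
    - {"x": -0.07, "y": 0.1, "z": 0, "spin": 0.83, "fingers": 0}
    - {"x": -0.09, "y": 0.107, "z": 0, "spin": 1.0, "fingers": 0}
    - {"x": -0.11, "y": 0.107, "z": 0, "spin": 1.17, "fingers": 0}
    - {"x": -0.13, "y": 0.107, "z": 0, "spin": 1.34, "fingers": 0}
    - {"x": -0.143, "y": 0.107, "z": 0, "spin": 1.485, "fingers": 0}
    - {"x": -0.143, "y": 0.107, "z": 0, "spin": 1.485, "fingers": 0}

```text
time_s: 9.15
tcp_pos: [0.4383, -0.2882, 0.2467]
eef_rot: [179.9, 0.0, -104.3]
contact_force: [-0.4, -0.3, 0.3]
gripper_width: 0.0436
gripper_force: 0.0
```

Run:
```python
from h import *
to(.439,-.289,.064,-104.5)
```

```text
tcp [ 0.4383 -0.2882  0.2467] rot [ 1.7991e+02  1.0000e-02 -1.0433e+02] t 9.15 shift [ 0.0006 -0.0011  0.1827] spin 0.003
```

>>> drive_tool:
  rows:
    - {"x": 0, "y": 0, "z": 0.05, "spin": 0, "fingers": 0}
    - {"x": 0, "y": 0, "z": 0.1, "spin": 0, "fingers": 0}
    - {"x": 0, "y": 0, "z": 0.15, "spin": 0, "fingers": 0}
    - {"x": 0, "y": 0, "z": 0.183, "spin": 0, "fingers": 0}
    - {"x": 0, "y": 0, "z": 0.183, "spin": 0, "fingers": 0}
    - {"x": -0.015, "y": 0, "z": 0.183, "spin": 0, "fingers": 0}
    - {"x": -0.03, "y": 0, "z": 0.183, "spin": 0, "fingers": 0}
    - {"x": -0.04, "y": 0, "z": 0.183, "spin": 0, "fingers": 0}
    - {"x": -0.05, "y": 0, "z": 0.183, "spin": 0, "fingers": 0}
    - {"x": -0.06, "y": 0, "z": 0.183, "spin": 0, "fingers": 0}

```text
time_s: 10.4
tcp_pos: [0.4546, -0.2299, 0.0651]
eef_rot: [-180.0, -0.0, -104.3]
contact_force: [-0.6, -2.6, 1.4]
gripper_width: 0.0437
gripper_force: 1.3
```

>>> drive_tool:
  rows:
    - {"x": -0.014, "y": 0, "z": 0, "spin": -0.02, "fingers": 0}
    - {"x": -0.028, "y": 0, "z": 0, "spin": -0.045, "fingers": 0}
    - {"x": -0.042, "y": 0, "z": 0, "spin": -0.07, "fingers": 0}
    - {"x": -0.056, "y": 0, "z": 0, "spin": -0.095, "fingers": 0}
    - {"x": -0.07, "y": 0, "z": 0, "spin": -0.12, "fingers": 0}
    - {"x": -0.084, "y": 0, "z": 0, "spin": -0.145, "fingers": 0}
    - {"x": -0.098, "y": 0, "z": 0, "spin": -0.17, "fingers": 0}
    - {"x": -0.112, "y": 0, "z": 0, "spin": -0.195, "fingers": 0}
    - {"x": -0.126, "y": 0, "z": 0, "spin": -0.22, "fingers": 0}
    - {"x": -0.14, "y": 0, "z": 0, "spin": -0.25, "fingers": 0}

```text
time_s: 11.65
tcp_pos: [0.4891, -0.0939, 0.0645]
eef_rot: [180.0, -0.0, -89.9]
contact_force: [-0.6, -2.5, 1.6]
gripper_width: 0.0434
gripper_force: 1.2
```

Run:
```python
from h import *
shot('scene','s3.png')
cv2.imwrite('pics/s3c.png',cv2.resize(cv2.imread('pics/s3.png')[140:370,180:460],(800,600)))
to(.49,-.0385,.064,-90)
```

```text
tcp [ 0.4898 -0.0929  0.0646] rot [-1.7997e+02  2.0000e-02 -8.9840e+01] t 11.7 shift [-0.0544 -0.0004  0.0006] spin 0.0028
```

View pics/s3c.png

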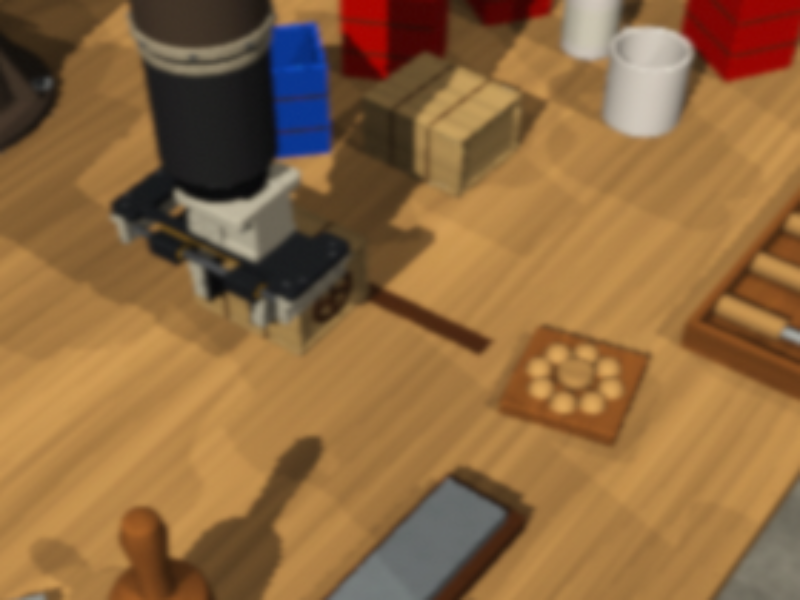

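The stamped crate is moving squarely with the fingers. Its stamped face is at (330,295), with the line emerging at (375,290). I'll push the last 54 mm, then back off and rise.

>>> drive_tool:
  rows:
    - {"x": -0.012, "y": 0, "z": 0, "spin": 0, "fingers": 0}
    - {"x": -0.024, "y": 0, "z": 0, "spin": 0, "fingers": 0}
    - {"x": -0.036, "y": 0, "z": 0, "spin": 0, "fingers": 0}
    - {"x": -0.046, "y": 0, "z": 0, "spin": 0, "fingers": 0}
    - {"x": -0.054, "y": 0, "z": 0, "spin": 0, "fingers": 0}
    - {"x": -0.054, "y": 0, "z": 0, "spin": 0, "fingers": 0}
    - {"x": -0.03, "y": 0, "z": 0, "spin": 0, "fingers": 0}
    - {"x": 0.03, "y": 0, "z": 0, "spin": 0, "fingers": 0}
    - {"x": 0.07, "y": 0, "z": -0.04, "spin": 0, "fingers": 0}
    - {"x": 0.07, "y": 0, "z": -0.1, "spin": 0, "fingers": 0}

```text
time_s: 12.95
tcp_pos: [0.4873, -0.1672, 0.164]
eef_rot: [179.7, -0.0, -90.3]
contact_force: [1.7, 0.2, 0.3]
gripper_width: 0.0434
gripper_force: 0.0
```

>>> drive_tool:
  rows:
    - {"x": 0.05, "y": 0, "z": -0.05, "spin": 0, "fingers": 0}
    - {"x": 0.11, "y": 0, "z": -0.1, "spin": 0, "fingers": 0}
    - {"x": 0.17, "y": 0, "z": -0.12, "spin": 0, "fingers": 0}
    - {"x": 0.22, "y": 0, "z": -0.12, "spin": 0, "fingers": 0}
    - {"x": 0.22, "y": 0, "z": -0.12, "spin": 0, "fingers": 0}

```text
time_s: 13.58
tcp_pos: [0.4881, -0.3883, 0.2845]
eef_rot: [-180.0, -0.0, -90.3]
contact_force: [0.2, 0.7, -0.5]
gripper_width: 0.0436
gripper_force: 0.0
```

Run:
```python
from h import *
shot('top','top4.png'); shot('scene','s4.png')
a=cv2.resize(cv2.imread('pics/s4.png')[130:370,190:430],(400,400)); b=cv2.imread('pics/top4.png')[170:330,220:380]; b=cv2.resize(b,(400,400))
cv2.imwrite('pics/s4c.png',np.hstack([a,b])); to(0,0,0,0)
```

```text
tcp [ 0.4881 -0.386   0.2839] rot [ 1.7996e+02  3.0000e-02 -9.0210e+01] t 13.675 shift [-0.3841  0.4893  0.2844] spin -1.5744
```

View pics/s4c.png

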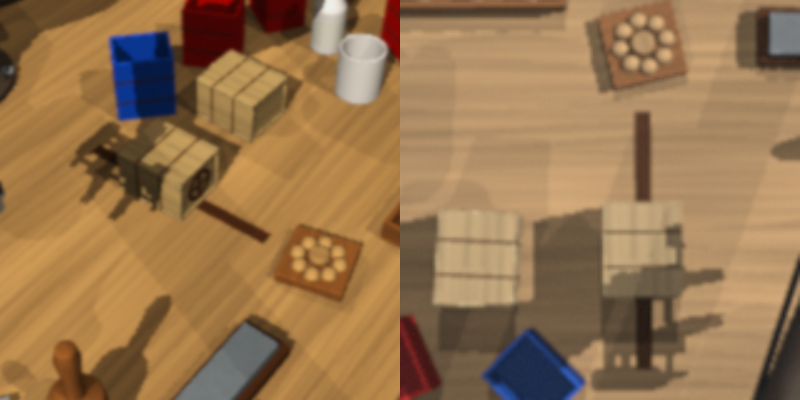

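The top view shows the stamped crate spanning columns 602–682 with the line at 643, so it is centred. The other crate lies clear of the line at (478,258), and nothing else has moved.

```bash
python3 -c "
from h import *
print(r.close_job())"
```

```text
the job is handed in; nothing more can be done
None
```

I tipped both crates and found the ring stamp on the right-hand one (as seen from the robot). It now lies on its side centred over the dispatch line, the other lies on its side clear of the line, and I handed the job in at about 14 s with no verdict returned.

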